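# Take the pressing weight off its rack and set it on the glued lino block

### The job

The lino with the black wave picture has just been glued to its board. Lift the blue pressing weight up off the two prongs of its rack and set it down gently, flat and squarely in the middle of that block, its foot in line with the block, so that it presses the glue; do not push the block away, and leave the green-lined block alone.

Things in the scene. Friction and masses are not known exactly. Their poses are not given: they have to be found in the camera images.
- weight_handle (a point): Centre of the pressing weight's handle: a square light-wood bar, 18 mm thick and high, 144 mm long along this point's y; z up. Nothing stands above it. Two 10 mm steel pillars 22 mm either side of its middle carry the foot below. Fingers can close on the bar's middle along x, with 40 mm free below the bar. The flat underside of the foot is 85 mm below this point.
- weight: The same pressing weight, 0.4 to 0.7 kg, hanging upright on the rack; origin at the centre of the underside of its blue foot, which is 80 mm long (y, parallel to the handle), 62 mm wide (x) and 32 mm high; axes as for weight_handle.
- rack_rest (a point): Where the handle's middle hangs, 169 mm above the table (the weight starts up to 5 mm from it, almost parallel). Two 8 mm steel prongs, axes 13 mm below this point, run along this point's x at y = +56 and -56 mm, under the handle's ends, to upturned tips at x = -30 mm. Lift the handle at least 20 mm before drawing it off towards -x; a straight lift is free too (12 mm beside the foot).
- dark_block: Lino block with black waves on a light board, loose on the table, 90 mm long (its x axis), 68 mm wide (y), 11 mm high; origin at the centre of its underside. The weight belongs on this one, with its handle parallel to the block's x axis.
- green_block: Similar but smaller lino block with green waves, 80 x 60 x 11 mm, loose on the table; to be left alone. Origin at the centre of its underside.
- rack: The fixed rack: wooden foot 160 x 170 x 18 mm, two steel posts at its x = +48 mm, y = +56 and -56 mm, no higher than the prongs (160 mm), with a wooden crossbar 85 mm up at most; origin on the table below rack_rest, same axes. The prongs point to -x.
Things that resemble listed ones, but are neither listed nor needed, are in the scene too. Leave any yellow look-alike of the dark_block alone.

How it is judged:
On the way:
1. the weight is lifted up off the prongs: its handle 20 mm or more above where it hung, still over the rack (z of weight_handle in the frame of rack_rest above 0.02 m and horizontal distance between weight_handle and rack_rest below 0.08 m).
At the end, for the whole second after the job is handed in: The weight stands at rest, released, flat (within 0.06 rad) on the black-wave block, which itself lies flat on the table within 40 mm of where it lay; the centre of the weight's foot is within 14 mm of the block's centre and its handle within 0.2 rad of the block's long direction (horizontal distance between weight and dark_block below 0.014 m and angle between the y axis of weight and the x axis of dark_block, either way round below 0.2 rad and z of weight in the frame of dark_block between 0.007 and 0.015 m and angle between each of weight, dark_block's own z axis and vertical below 0.06 rad and height (world z) of dark_block below 0.006 m and distance of dark_block from where it was at the start of the episode below 0.04 m and linear speed of weight below 0.02 m/s); the robot touches nothing.
It fails at once if the green-lined block is moved by more than 20 mm (distance of green_block from where it was at the start of the episode above 0.02 m).
It fails at once if the weight is dropped or slammed onto the block (faster than 0.4 m/s within 30 mm of its seat) (horizontal distance between weight and dark_block below 0.08 m and z of weight in the frame of dark_block below 0.04 m and linear speed of weight above 0.4 m/s).
It also fails if it takes over 38 s, if anything falls off the work surface, if the arm or the gripper's body presses on something with over 40 N, if the wrist force passes 120 N, or if a joint passes its speed limit or range.

### The arm

A 6-joint arm with a two-finger parallel gripper is mounted at the origin on a cart in front of the work surface, level with it; the furniture and walls round the work are solid. World frame = base frame: x ahead of the robot, y to its left, z up, the work surface at z = 0. Lengths are in m, angles in rad, forces in N, time in s.
With the tool pointing down it reaches from about 0.35 to 0.775 m from the base axis. Payload 5.5 kg.
Tool frame: the origin (TCP) lies on the centre line of the jaws, within the pads' length; the fingertips stand 11 mm ahead of it and the grasp point (between the pads) lies 8 mm behind it (env.nose_length is the distance from the TCP to the fingertips, in m); x points along the fingers, z is the direction in which the jaws open and shut, and the axes are right-handed (so a half turn about x gives the same grasp; the last joint's range is limited). The gripper opens to 85 mm and grips with 20 to 120 N. Pads are 22 mm wide; open, the fingers measure 114 mm over their backs; the gripper's body (76 mm by 85 mm) begins 54 mm behind the grasp point. The pads swing forward as they close: fully open they stand 13 mm farther back than shut.
Start: joints at [1.104, 0.313, 0.046, 1.304, 0, 1.431], TCP at [0.185, 0.545, 0.219] pointing down, gripper open.
Joint ranges: [-2.76, 2.76], [-0.86, 1.69], [-1.03, 1.26], [-2.2, 2.34], [-1.47, 1.5], [-3.14, 3.14]. Speed limits (rad/s): [2.57, 2.57, 3.14, 3.14, 3.14, 3.14].

### API

Orientations are given as a unit quaternion [w, x, y, z].
In Python, from workcell import env gives the robot as it stands. The module is installed in compiled form; this text tells all that it offers.
- The arm moves only by the tool step_arm, never from a script. Its argument "moves" is a list that holds one entry, the list of rows, each a list of 7 numbers: the turn, a rotation vector about the tool's x, y, z in rad, then the shift along the tool's x, y, z in m, then the opening, from 0 (shut) to 1 (fully open). In form: [[[rx, ry, rz, tx, ty, tz, grip], ...]]. A call has 1 to 12 rows; each row is the pose to reach, as a shift and turn from the pose measured when the call began, along the tool's axes at that moment; what a row does not reach only later rows make up. A row lasts 1/10 s, in which the tool goes at most 50 mm and 8.59 degrees, less where a joint would pass 70% of its speed; a pose out of reach is approached as far as the arm can. A call with a gripper value outside its range is refused whole. The fingers move at their own pace and stop on an object; "force" is the grip in N (left out, the last holds). Time passes only in rows, so rows that repeat a pose let the fingers close. It gives the time, the measured TCP pose, the force and the opening at its end, in the units of the state.
- env.get_state(): the state, without advancing time (a new reading comes with each control period).
- env.read_camera(name): name is "scene" or "top" or "wrist"; returns (picture, depth): 384x512x3 uint8, red, green, blue; 384x512 float32, m along the optical axis (not along the pixel's ray), 0 where there is no reading.
- env.get_calibration(name): a dict with "mtx" (3x3 intrinsics, pixels), "camera_from_world" (4x4, takes a point from world to camera coordinates); the wrist camera has in their place "T_tool_cam" (4x4, takes a point from camera to tool coordinates, whose origin is the TCP and whose axes are the tool frame's). Camera axes: x right, y down, z forward; pixel columns grow to the right and rows downward; lengths in m; the calibration is good to about 2 mm. A picture is of the moment at which its call begins: read the wrist's pose just before it. get_calibration takes no time and is no camera call.
- env.hand_in(): hands the job in, once; it reports no verdict.
Trained networks look in the newest picture that a camera, given by its name, has taken for a name from the list of things; names that differ only in an ending like _2 or _b are one class to them, and where a whole thing is asked for, a point or a joint stands for the part that bears it (a point fixed in the world has none). Each returns a list of dicts, best first, with "confidence" (0 to 1); they miss things now and then, are a little off and sometimes report something else, mostly with a low value. They report only what shows in the picture. A call takes as long as a camera call. They do not tell look-alikes from the thing itself.
- env.boxes_of(camera, thing): "uv" ([column, row] in pixels, amid what is visible of it).
- env.silhouettes(camera, thing): "mask" (384x512 bool, what is visible of it) and "uv" ([column, row] in pixels, amid what is visible of it).
The state is a dict: "clock": time; "joint_pos": joint angles; "qvel": joint speeds; "tau": joint torques, N m; "tcp_pos": TCP position; "orientation": TCP orientation; "wrist_force": force on the tool from outside, world axes, zero at the start; "ft_torque": the same for the moment, N m; "finger_gap": finger opening in m.
Only numpy, scipy, OpenCV 4.12 (cv2) and the standard library are available. Lean on these libraries where they do the work, as an engineer would, in place of code of your own. Each camera call takes 0.05 s, during which the arm holds its last target.

## Working session

There is one attempt and no reset: what is moved stays moved. The work goes in short steps, Python scripts to look and compute and a tool call to move; the robot and the scene stay as the last step left them, time stands still between calls to the robot, and variables do not carry over. Pictures are saved under pics/ and viewed, and the job is handed in when it is done.

Besides the shell and the picture viewer there is one more tool, called after "Emit:" in YAML: its name, and indented under it one key for each argument. step_arm: Moves the arm, as the interface text tells. Its arguments: {"type":"object","properties":{"moves":{"type":"array","items":{"type":"array","items":{"type":"array","items":{"type":"number"}}}},"force":{"type":"number"}},"required":["moves"]}

```bash
mkdir -p pics; python3 - <<'E'
from workcell import env
import cv2,numpy as np
s=env.get_state();print({k:np.round(v,3).tolist() for k,v in s.items()},env.nose_length)
for n in("scene","top"):
    im,d=env.read_camera(n);cv2.imwrite(f"pics/{n}0.png",im[:,:,::-1]);np.savez(f"{n}0.npz",im=im,d=d)
    c=env.get_calibration(n);print(n,np.round(c["mtx"],1).tolist(),np.round(c["camera_from_world"],3).tolist())
    for t in("weight","dark_block","green_block","rack"):
        r=env.silhouettes(n,t)
        print(t,[(round(x["confidence"],2),np.round(x["uv"]).tolist(),int(x["mask"].sum())) for x in r])
        for i,x in enumerate(r[:4]): np.save(f"m_{n}_{t}_{i}.npy",x["mask"])
print(np.round(env.get_calibration("wrist")["T_tool_cam"],3).tolist())
E
```

```text
{'clock': 0.0, 'joint_pos': [1.104, 0.314, 0.045, 1.304, -0.0, 1.431], 'qvel': [-0.0, -0.001, 0.0, -0.001, -0.001, 0.002], 'tau': [-0.0, -48.062, 29.854, 0.019, -0.0, 0.0], 'tcp_pos': [0.184, 0.544, 0.218], 'orientation': [0.574, -0.412, 0.575, 0.412], 'wrist_force': [-0.49, -0.498, 0.069], 'ft_torque': [-0.011, 0.036, 0.032], 'finger_gap': 0.085} 0.011
scene [[358.0, 0.0, 256.4], [0.0, 358.0, 189.7], [0.0, 0.0, 1.0]] [[0.752, -0.659, 0.018, -0.272], [-0.5, -0.589, -0.635, 0.384], [0.429, 0.469, -0.772, 0.966], [0.0, 0.0, 0.0, 1.0]]
weight [(0.56, [364.0, 233.0], 937)]
dark_block [(0.95, [274.0, 210.0], 467), (0.75, [198.0, 199.0], 471), (0.68, [230.0, 148.0], 367), (0.59, [226.0, 239.0], 561), (0.17, [224.0, 175.0], 297)]
green_block [(0.58, [363.0, 237.0], 963), (0.5, [225.0, 174.0], 290)]
rack [(0.81, [356.0, 253.0], 2160), (0.23, [365.0, 234.0], 949)]
top [[407.4, 0.0, 247.4], [0.0, 407.4, 192.4], [0.0, 0.0, 1.0]] [[0.027, -1.0, -0.001, 0.119], [-0.982, -0.026, -0.189, 0.473], [0.189, 0.007, -0.982, 1.081], [0.0, 0.0, 0.0, 1.0]]
weight [(0.74, [373.0, 145.0], 1065)]
dark_block [(0.92, [263.0, 180.0], 692), (0.84, [146.0, 150.0], 737), (0.83, [253.0, 243.0], 768), (0.74, [188.0, 240.0], 786)]
green_block [(0.63, [177.0, 186.0], 621)]
rack [(0.74, [355.0, 159.0], 2238)]
[[0.001, -0.298, 0.954, -0.155], [-0.001, -0.954, -0.298, 0.076], [1.0, -0.001, -0.001, 0.001], [0.0, 0.0, 0.0, 1.0]]
```

```bash
python3 - <<'E'
import cv2
a=cv2.imread("pics/top0.png");b=cv2.imread("pics/scene0.png")
cv2.imwrite("pics/top1.png",cv2.resize(a[90:310,100:430],(792,528),interpolation=cv2.INTER_CUBIC))
cv2.imwrite("pics/scene1.png",cv2.resize(b[110:330,150:450],(780,572),interpolation=cv2.INTER_CUBIC))
E
```

```text
(no output)
```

View pics/top1.png

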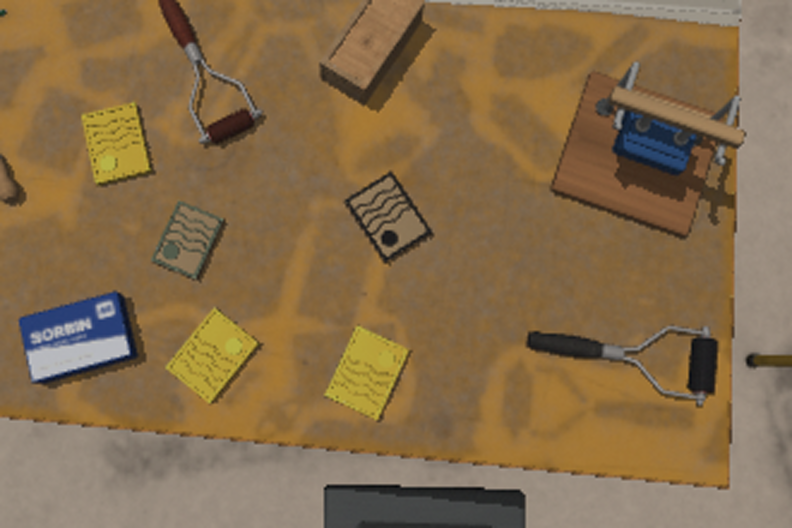

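View pics/scene1.png

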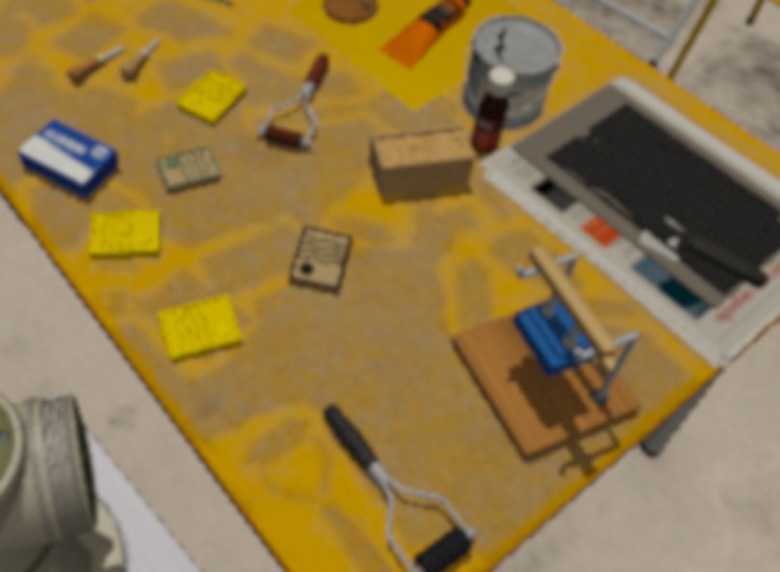

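Candidates for the block in the top view: yellow at (146,150), (253,243) and (188,240), green-lined at (177,186), and black-wave on a light board at (263,180). The last one fits, and the enlarged crop confirms it. The weight hangs at (373,145). Next I measure both from two views.

```bash
cat > h.py <<'E'
import numpy as np,cv2
from workcell import env
def cal(n):
    c=env.get_calibration(n);return c["mtx"],np.array(c["camera_from_world"])
def cloud(d,K,T):  # T world_from_cam
    v,u=np.mgrid[:d.shape[0],:d.shape[1]]
    P=np.stack([(u-K[0,2])/K[0,0]*d,(v-K[1,2])/K[1,1]*d,d],-1)
    W=P@T[:3,:3].T+T[:3,3]; W[d<=0]=np.nan; return W
def rect(P):
    (c,s,a)=cv2.minAreaRect(P.astype(np.float32)); b=cv2.boxPoints((c,s,a))
    e=[b[1]-b[0],b[2]-b[1]];L=max(e,key=np.linalg.norm)
    return np.round(c,4),np.round(s,4),round(float(np.arctan2(L[1],L[0])),3)
def onplane(uv,K,T,z):
    r=np.c_[(uv[:,0]-K[0,2])/K[0,0],(uv[:,1]-K[1,2])/K[1,1],np.ones(len(uv))]@T[:3,:3].T
    t=(z-T[2,3])/r[:,2]; return (T[:3,3]+r*t[:,None])[:,:2]
E
python3 - <<'E'
from h import *
for n in("scene","top"):
    K,C=cal(n);T=np.linalg.inv(C);z=np.load(n+"0.npz");W=cloud(z["d"],K,T)
    for i in range(4 if n=="top" else 5):
        try:m=np.load(f"m_{n}_dark_block_{i}.npy")
        except: continue
        uv=np.argwhere(m)[:,::-1].astype(float)
        print(n,i,"medz",np.nanmedian(W[m][:,2]).round(4),rect(onplane(uv,K,T,0.011)))
    m=np.load(f"m_{n}_weight_0.npy")
    ww=cv2.dilate(m.astype(np.uint8),np.ones((15,15)))>0
    P=W[ww]; 
    for lo,hi in((.165,.195),(.172,.190)):
        Q=P[(P[:,2]>lo)&(P[:,2]<hi)];print(n,"handle",len(Q),np.nanmedian(Q[:,2]).round(4),Q[:,:2].mean(0).round(4),rect(Q[:,:2]))
    m=np.load(f"m_{n}_rack_0.npy");P=W[cv2.dilate(m.astype(np.uint8),np.ones((9,9)))>0]
    Q=P[(P[:,2]>.012)&(P[:,2]<.024)];print(n,"foot",len(Q),np.nanmedian(Q[:,2]),rect(Q[:,:2]))
E
```

```text
scene 0 medz 0.0124 (array([0.5167, 0.0902]), array([0.0998, 0.07  ]), 0.604)
scene 1 medz 0.0121 (array([0.3458, 0.2914]), array([0.0776, 0.0941]), -0.592)
scene 2 medz 0.0118 (array([0.595 , 0.4225]), array([0.1052, 0.0807]), 0.297)
scene 3 medz 0.0123 (array([0.3299, 0.1099]), array([0.0744, 0.0927]), -0.412)
scene handle 408 0.1775 [ 0.5901 -0.2076] (array([ 0.5854, -0.1977]), array([0.1426, 0.0708]), 1.009)
scene handle 334 0.1783 [ 0.5918 -0.2065] (array([ 0.5841, -0.2005]), array([0.1432, 0.0461]), 1.254)
scene foot 1781 0.019160561350537564 (array([ 0.6024, -0.2078]), array([0.1709, 0.1603]), 1.255)
top 0 medz 0.0109 (array([0.5126, 0.0941]), array([0.0892, 0.066 ]), 0.599)
top 1 medz 0.0106 (array([0.5955, 0.4246]), array([0.0933, 0.07  ]), 0.282)
top 2 medz 0.0112 (array([0.3275, 0.1142]), array([0.0672, 0.0905]), -0.436)
top 3 medz 0.011 (array([0.3423, 0.2951]), array([0.0699, 0.0905]), -0.637)
top handle 489 0.1763 [ 0.5894 -0.2007] (array([ 0.5812, -0.1973]), array([0.1435, 0.0439]), 1.246)
top handle 414 0.1767 [ 0.5908 -0.2005] (array([ 0.5811, -0.1975]), array([0.1432, 0.0439]), 1.246)
top foot 2005 0.017277515693211898 (array([ 0.5996, -0.2061]), array([0.1708, 0.1616]), 1.243)
```

```bash
cat >> h.py <<'E'
from scipy.spatial.transform import Rotation as R
def pose():
    s=env.get_state();q=np.array(s["orientation"]);return s,np.array(s["tcp_pos"]),R.from_quat(q[[1,2,3,0]])
def Rdown(yaw): # tool z horizontal at angle yaw, x down
    x=np.array([0,0,-1.]);z=np.array([np.cos(yaw),np.sin(yaw),0]);return R.from_matrix(np.c_[x,np.cross(z,x),z])
def go(p,yaw):
    s,t,r=pose();Q=Rdown(yaw)
    print("clock",s["clock"],"rot",(r.inv()*Q).as_rotvec().round(3),"shift",r.inv().apply(np.array(p)-t).round(4),"dist",np.linalg.norm(np.array(p)-t).round(3))
E
python3 - <<'E'
from h import *
s,t,r=pose();M=r.as_matrix();print(M.round(3),np.arctan2(M[1,2],M[0,2]))
for yaw in(-.32,2.82): go([.59,-.204,.30],yaw)
E
```

```text
[[ 0.    -0.947  0.321]
 [ 0.     0.321  0.947]
 [-1.     0.     0.   ]] 1.2440008573553978
clock 0.5 rot [ 1.564  0.    -0.   ] shift [-0.0809 -0.6243 -0.5788] dist 0.855
clock 0.5 rot [-1.576  0.     0.   ] shift [-0.0809 -0.6243 -0.5788] dist 0.855
```

Emit:
step_arm:
  moves:
    - [[0.08,0,0,-0.02,-0.02,-0.02,1],[0.2,0,0,-0.03,-0.05,-0.05,1],[0.34,0,0,-0.04,-0.085,-0.08,1],[0.48,0,0,-0.05,-0.12,-0.11,1],[0.62,0,0,-0.06,-0.155,-0.145,1],[0.76,0,0,-0.07,-0.19,-0.18,1],[0.9,0,0,-0.08,-0.225,-0.21,1],[1.04,0,0,-0.08,-0.26,-0.24,1],[1.18,0,0,-0.08,-0.295,-0.275,1],[1.32,0,0,-0.08,-0.33,-0.305,1],[1.46,0,0,-0.08,-0.365,-0.34,1],[1.56,0,0,-0.08,-0.4,-0.37,1]]

```text
clock: 1.7
tcp_pos: [0.4451, 0.0636, 0.2996]
orientation: [0.698, 0.113, 0.698, -0.113]
wrist_force: [1.1, 0.6, 0.9]
finger_gap: 0.0858
```

```bash
python3 - <<'E'
from h import *
s,t,r=pose();print(t,s["joint_pos"]);go([.59,-.204,.30],-.32)
E
```

```text
[0.44512795 0.06363775 0.29960283] [-3.69047696e-02  5.54802609e-02 -7.58392569e-02  1.43843748e+00
  5.77381709e-05  1.85546368e+00]
clock 1.7 rot [-0.002  0.001 -0.   ] shift [-0.0003 -0.2081  0.222 ] dist 0.304
```

Emit:
step_arm:
  moves:
    - [[0,0,0,0,-0.03,0.032,1],[0,0,0,0,-0.06,0.064,1],[0,0,0,0,-0.09,0.096,1],[0,0,0,0,-0.12,0.128,1],[0,0,0,0,-0.15,0.16,1],[0,0,0,0,-0.18,0.192,1],[0,0,0,0,-0.2,0.214,1],[0,0,0,0,-0.208,0.222,1],[0,0,0,0,-0.208,0.222,1],[0,0,0,0,-0.208,0.222,1]]

```text
clock: 2.7
tcp_pos: [0.5895, -0.2029, 0.2998]
orientation: [0.698, 0.113, 0.698, -0.113]
wrist_force: [0.4, -0.2, -0.0]
finger_gap: 0.0853
```

```bash
cat > look.py <<'E'
from h import *
import sys
tag=sys.argv[1]
s,t,r=pose();c=env.get_calibration("wrist");im,d=env.read_camera("wrist")
T=np.eye(4);T[:3,:3]=r.as_matrix();T[:3,3]=t;T=T@np.array(c["T_tool_cam"])
np.savez(tag+".npz",im=im,d=d,T=T,K=c["mtx"]);cv2.imwrite(f"pics/{tag}.png",im[:,:,::-1])
print(t,s["joint_pos"],s["clock"])
for th in sys.argv[2:]:
    for i,x in enumerate(env.silhouettes("wrist",th)):
        print(th,i,x["confidence"],x["uv"]);np.save(f"m_{tag}_{th}_{i}.npy",x["mask"])
E
python3 look.py w0 weight; python3 - <<'E'
from h import *
z=np.load("w0.npz");W=cloud(z["d"],z["K"],z["T"]);P=W.reshape(-1,3)
Q=P[(P[:,2]>.165)&(P[:,2]<.2)];print(len(Q),np.median(Q[:,2]),rect(Q[:,:2]))
E
```

```text
[ 0.5895363  -0.20294961  0.29976545] [-4.60639742e-01  4.11486129e-01  3.83564410e-01  1.54281869e+00
  8.50420554e-04  1.43137457e+00] 2.7
weight 0 0.95 [262.3, 165.5]
3351 0.17841244443200066 (array([ 0.5822, -0.1969]), array([0.1422, 0.0448]), 1.236)
```

View pics/w0.png

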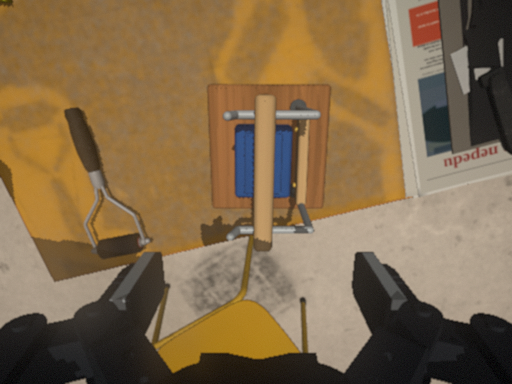

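The wrist view shows the handle as a vertical bar at columns 255-275, rows 95-248, with the prong tips on the left at u≈230 and the posts on the right at u≈310. I'll fit the bar alone.

```bash
python3 - <<'E'
from h import *
z=np.load("w0.npz");W=cloud(z["d"],z["K"],z["T"]);im=z["im"].astype(int)
ww=(im[:,:,0]-im[:,:,2]>30)&(W[:,:,2]>.165)&(W[:,:,2]<.195)
ww=cv2.morphologyEx(ww.astype(np.uint8),cv2.MORPH_OPEN,np.ones((7,7)))>0
v,u=np.where(ww);print(u.min(),u.max(),v.min(),v.max(),ww.sum())
uv=np.argwhere(ww)[:,::-1].astype(float)
print(np.median(W[ww][:,2]),rect(W[ww][:,:2]),rect(onplane(uv,z["K"],z["T"],.178)))
for n in("top","scene"):
    K,C=cal(n);q=np.load(n+"0.npz");X=cloud(q["d"],K,np.linalg.inv(C));i=q["im"].astype(int)
    m=(i[:,:,0]-i[:,:,2]>30)&(X[:,:,2]>.170)&(X[:,:,2]<.195)&(abs(X[:,:,0]-.59)<.1)&(abs(X[:,:,1]+.2)<.1)
    print(n,m.sum(),np.median(X[m][:,2]),rect(X[m][:,:2]))
go([.59,-.204,.30],-.32)
E
```

```text
253 275 95 250 2960
0.1785387059636045 (array([ 0.595, -0.201]), array([0.1415, 0.0178]), 1.235) (array([ 0.5951, -0.2006]), array([0.1408, 0.0176]), 1.235)
top 376 0.17692566396849002 (array([ 0.5928, -0.2011]), array([0.1433, 0.0185]), 1.236)
scene 343 0.1783056891730167 (array([ 0.588 , -0.2029]), array([0.1418, 0.0449]), 1.341)
clock 2.8 rot [-0.     0.001 -0.001] shift [ 0.0004 -0.0014  0.0009] dist 0.002
```

```bash
python3 - <<'E'
from h import *
go([.594,-.201,.16],-.336)
E
```

```text
clock 2.8 rot [ 0.016  0.001 -0.001] shift [0.1404 0.0026 0.0036] dist 0.14
```

Emit:
step_arm:
  moves:
    - [[0.016,0,0,0.01,0.0026,0.0036,1],[0.016,0,0,0.03,0.0026,0.0036,1],[0.016,0,0,0.05,0.0026,0.0036,1],[0.016,0,0,0.07,0.0026,0.0036,1],[0.016,0,0,0.09,0.0026,0.0036,1],[0.016,0,0,0.11,0.0026,0.0036,1],[0.016,0,0,0.125,0.0026,0.0036,1],[0.016,0,0,0.135,0.0026,0.0036,1],[0.016,0,0,0.14,0.0026,0.0036,1],[0.016,0,0,0.14,0.0026,0.0036,1]]

```text
clock: 3.8
tcp_pos: [0.5937, -0.2004, 0.16]
orientation: [0.697, 0.118, 0.697, -0.118]
wrist_force: [-0.4, 0.2, 0.2]
finger_gap: 0.0854
```

```bash
python3 look.py w1; python3 - <<'E'
from h import *
s=env.get_state();print(s["wrist_force"])
E
```

```text
[ 0.59369679 -0.2003636   0.15996696] [-4.53878491e-01  4.34225094e-01  7.77139413e-02  1.21396494e+00
  7.41772383e-04  1.45260356e+00] 3.8
[-0.35549423  0.54155436  1.5095308 ]
```

View pics/w1.png

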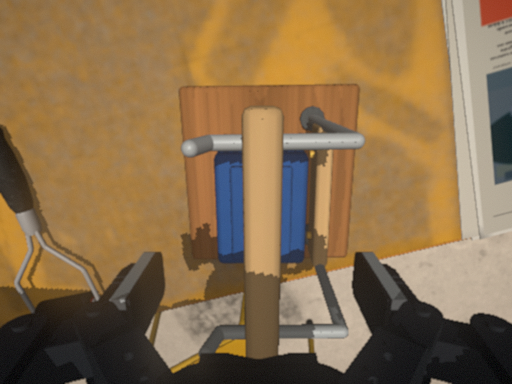

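The bar (u≈264) sits between the fingers, which stand at u≈150 and 365, about centred. Closing.

Emit:
step_arm:
  force: 70
  moves:
    - [[0,0,0,0,0,0,0.5],[0,0,0,0,0,0,0.3],[0,0,0,0,0,0,0.15],[0,0,0,0,0,0,0],[0,0,0,0,0,0,0],[0,0,0,0,0,0,0],[0,0,0,0,0,0,0],[0,0,0,0,0,0,0]]

```text
clock: 4.65
tcp_pos: [0.5944, -0.2009, 0.1613]
orientation: [0.698, 0.118, 0.696, -0.118]
wrist_force: [-0.3, -0.7, 4.4]
finger_gap: 0.0151
```

Emit:
step_arm:
  moves:
    - [[0,0,0,-0.003,0,0,0],[0,0,0,-0.008,0,0,0],[0,0,0,-0.015,0,0,0],[0,0,0,-0.025,0,0,0],[0,0,0,-0.035,0,0,0],[0,0,0,-0.045,0,0,0],[0,0,0,-0.055,0,0,0],[0,0,0,-0.065,0,0,0],[0,0,0,-0.075,0,0,0],[0,0,0,-0.08,0,0,0],[0,0,0,-0.08,0,0,0]]

```text
clock: 5.75
tcp_pos: [0.5947, -0.2011, 0.2424]
orientation: [0.699, 0.118, 0.696, -0.118]
wrist_force: [1.2, -1.3, -4.0]
finger_gap: 0.015
```

```bash
python3 look.py w2 weight;  python3 - <<'E'
from h import *
im,d=env.read_camera("scene");cv2.imwrite("pics/s2.png",cv2.resize(im[110:330,200:450,::-1],(650,572)))
print(env.get_state()["wrist_force"],env.get_state()["ft_torque"])
z=np.load("w2.npz");W=cloud(z["d"],z["K"],z["T"]);b=z["im"].astype(int)
m=(b[:,:,2]-b[:,:,0]>40)&(W[:,:,2]>.14);print(m.sum(),rect(W[m][:,:2]),np.percentile(W[m][:,2],[5,50,95]))
E
```

```text
[ 0.59472406 -0.20107855  0.24242776] [-4.54181736e-01  4.11887641e-01  2.45201326e-01  1.39963832e+00
  7.31096974e-04  1.45247573e+00] 5.75
weight 0 0.77 [256.5, 206.4]
weight 1 0.28 [293.3, 129.6]
[-0.48713987  0.17064412 -5.0656832 ] [-0.01030998 -0.00278652  0.01261547]
4185 (array([ 0.5976, -0.1957]), array([0.0672, 0.0605]), 1.245) [0.19024099 0.19217002 0.19843739]
```

View pics/w2.png

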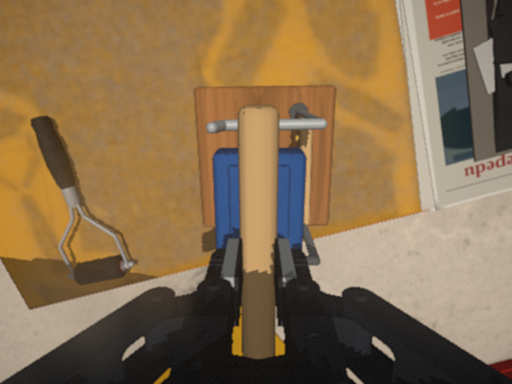

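View pics/s2.png

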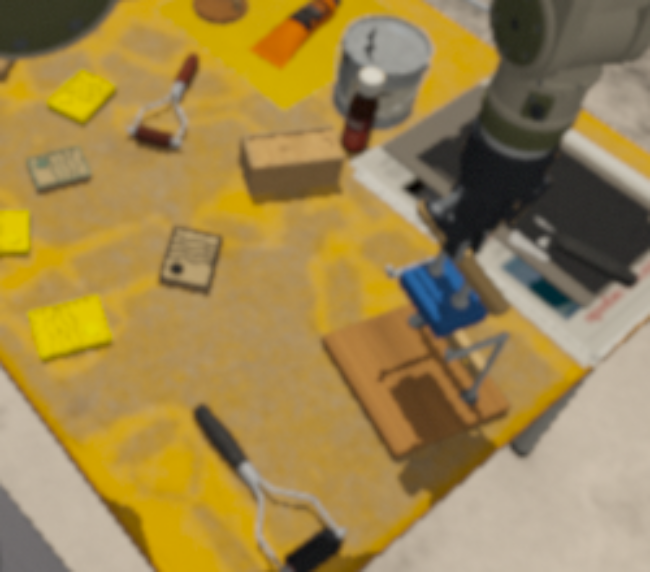

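```bash
python3 - <<'E'
from h import *
z=np.load("w2.npz");W=cloud(z["d"],z["K"],z["T"]);b=z["im"].astype(int)
m=(b[:,:,0]-b[:,:,2]>30)&(W[:,:,2]>.24)&(W[:,:,2]<.29)
m&=(np.mgrid[:384,:512][0]<235);P=W[m]
# along-bar slope
y=np.array([np.cos(1.235),np.sin(1.235)]);a=P[:,:2]@y
print(m.sum(),np.median(P[:,2]),np.polyfit(a,P[:,2],1),rect(P[:,:2]),a.max()-np.array([.5947,-.2011])@y)
f=(b[:,:,2]-b[:,:,0]>40)&(W[:,:,2]>.14);Q=W[f];A=np.c_[Q[:,:2]-Q[:,:2].mean(0),np.ones(len(Q))]
print("foot plane",np.linalg.lstsq(A,Q[:,2],rcond=None)[0])
x=np.array([y[1],-y[0]]);c=np.array([.5947,-.2011])
for w in(x,y):print(np.percentile(Q[:,:2]@w-c@w,[0.5,99.5]))
E
```

```text
4998 0.2594654560973886 [-0.01425757  0.25996725] (array([ 0.6085, -0.1613]), array([0.059, 0.018]), 1.23) 0.0715713655121496
foot plane [ 0.00374939 -0.00499368  0.19378093]
[-0.02862974  0.03067807]
[-0.02556992  0.03911016]
```

The weight is held level: bar slope 0.014 rad, centre within about 1 mm of the TCP. I'll raise it clear of the prong tips, then go to a look pose beside the block.

```bash
python3 - <<'E'
from h import *
M=pose()[2].as_matrix();print(np.arctan2(M[1,2],M[0,2]))
go([.594,-.201,.285],-.336)
go([.44,.043,.285],-.97)
E
```

```text
-0.33588035760719176
clock 5.9 rot [ 0.     0.002 -0.001] shift [-0.0443 -0.0002  0.0002] dist 0.044
clock 5.9 rot [ 0.634  0.002 -0.001] shift [-0.0446  0.1794 -0.2257] dist 0.292
```

Emit:
step_arm:
  moves:
    - [[0,0,0,-0.01,0,0,0],[0,0,0,-0.03,0,0,0],[0,0,0,-0.04,0,-0.002,0],[0.02,0,0,-0.044,0.008,-0.01,0],[0.07,0,0,-0.044,0.02,-0.025,0],[0.14,0,0,-0.044,0.04,-0.05,0],[0.22,0,0,-0.044,0.062,-0.078,0],[0.3,0,0,-0.044,0.085,-0.107,0],[0.38,0,0,-0.044,0.108,-0.136,0],[0.46,0,0,-0.044,0.13,-0.164,0],[0.54,0,0,-0.044,0.152,-0.191,0],[0.6,0,0,-0.044,0.168,-0.211,0]]

```text
clock: 7.1
tcp_pos: [0.4485, 0.029, 0.2851]
orientation: [0.631, 0.32, 0.63, -0.319]
wrist_force: [0.3, -0.8, -4.5]
finger_gap: 0.0149
```

```bash
python3 - <<'E'
from h import *
go([.44,.043,.27],-.97)
E
```

```text
clock 7.1 rot [ 0.032  0.001 -0.002] shift [ 0.0151  0.0013 -0.0163] dist 0.022
```

Emit:
step_arm:
  moves:
    - [[0.02,0,0,0.003,0,-0.008,0],[0.03,0,0,0.008,0.001,-0.013,0],[0.032,0,0,0.015,0.001,-0.016,0],[0.032,0,0,0.015,0.001,-0.016,0],[0.032,0,0,0.015,0.001,-0.016,0]]

```text
clock: 7.6
tcp_pos: [0.4401, 0.0421, 0.2697]
orientation: [0.626, 0.33, 0.625, -0.329]
wrist_force: [0.1, -0.3, -5.2]
finger_gap: 0.0152
```

```bash
python3 look.py w3 dark_block; python3 - <<'E'
from h import *
import glob
z=np.load("w3.npz");W=cloud(z["d"],z["K"],z["T"])
for f in sorted(glob.glob("m_w3_dark*")):
    m=np.load(f);uv=np.argwhere(m)[:,::-1].astype(float)
    print(m.sum(),np.nanmedian(W[m][:,2]),rect(onplane(uv,z["K"],z["T"],.011)),uv.min(0),uv.max(0))
E
```

```text
[0.44005428 0.04206873 0.26965691] [-8.68862342e-02  4.19423190e-02 -1.62724789e-01  1.36447344e+00
  3.09329834e-04  2.45430437e+00] 7.6
dark_block 0 0.94 [258.7, 74.1]
dark_block 1 0.66 [168.6, 189.0]
dark_block 2 0.63 [46.6, 101.8]
4016 0.012508650589140358 (array([0.5157, 0.0944]), array([0.0887, 0.0684]), 0.597) [229.  38.] [287. 116.]
3499 0.012791781323069795 (array([0.33  , 0.1145]), array([0.0705, 0.0953]), -0.396) [126. 152.] [209. 226.]
4475 0.012812458374609342 (array([0.3455, 0.2947]), array([0.069 , 0.0962]), -0.638) [ 0. 63.] [ 92. 139.]
```

View pics/w3.png

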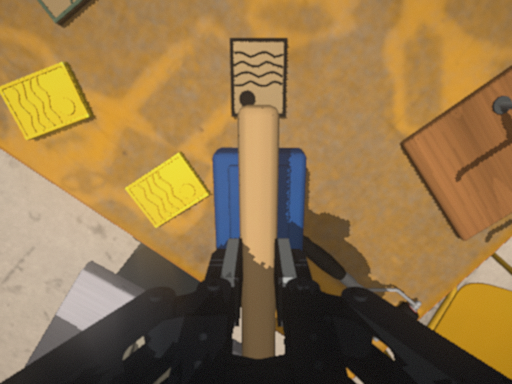

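The wrist view shows the black-wave block at (259,77), fully visible. It lies at (0.516, 0.094), is 89×68 mm at angle 0.597, and agrees with the top view to about 3 mm.

```bash
python3 - <<'E'
from h import *
go([.5152,.095,.12],-.974)
E
```

```text
clock 7.7 rot [ 0.003  0.001 -0.002] shift [ 0.1502  0.0914 -0.0017] dist 0.176
```

Emit:
step_arm:
  moves:
    - [[0.003,0,0,0.002,0.008,0,0],[0.003,0,0,0.008,0.022,0,0],[0.003,0,0,0.016,0.038,-0.001,0],[0.003,0,0,0.028,0.054,-0.001,0],[0.003,0,0,0.044,0.07,-0.0015,0],[0.003,0,0,0.062,0.082,-0.0017,0],[0.003,0,0,0.082,0.089,-0.0017,0],[0.003,0,0,0.102,0.0914,-0.0017,0],[0.003,0,0,0.122,0.0914,-0.0017,0],[0.003,0,0,0.138,0.0914,-0.0017,0],[0.003,0,0,0.147,0.0914,-0.0017,0],[0.003,0,0,0.15,0.0914,-0.0017,0]]

```text
clock: 8.9
tcp_pos: [0.5147, 0.0956, 0.1184]
orientation: [0.625, 0.331, 0.625, -0.331]
wrist_force: [0.0, 0.1, -4.9]
finger_gap: 0.0153
```

```bash
python3 look.py w4; python3 - <<'E'
from h import *
for n in("top","scene"):
    im,d=env.read_camera(n)
    c=im[140:220,210:320] if n=="top" else im[150:260,210:340]
    cv2.imwrite(f"pics/{n}4.png",cv2.resize(c[:,:,::-1],None,fx=5,fy=5))
go([.5152,.095,.0879],-.974);print(env.get_state()["wrist_force"])
E
```

```text
[0.51472706 0.09563884 0.11837868] [ 3.01567342e-02  2.68067896e-01 -2.69702483e-01  1.03332981e+00
  2.40850823e-04  2.57405823e+00] 8.9
clock 9.05 rot [ 0.     0.001 -0.003] shift [ 0.0325 -0.0007 -0.0001] dist 0.033
[ 0.5896867  0.0092981 -4.8297445]
```

View pics/scene4.png

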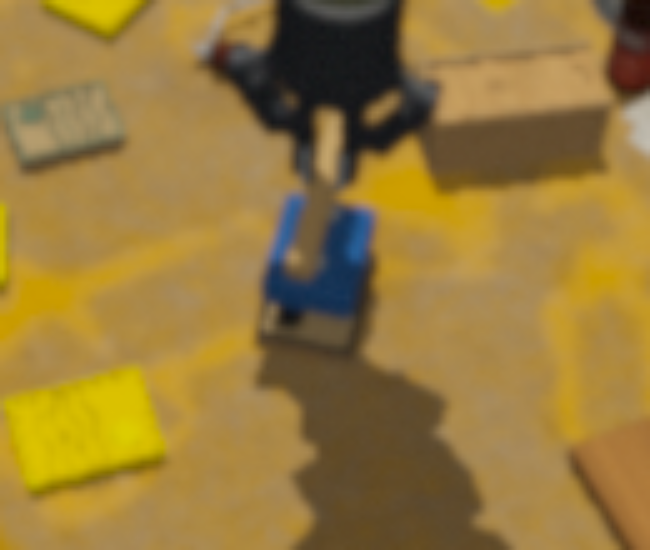

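View pics/w4.png

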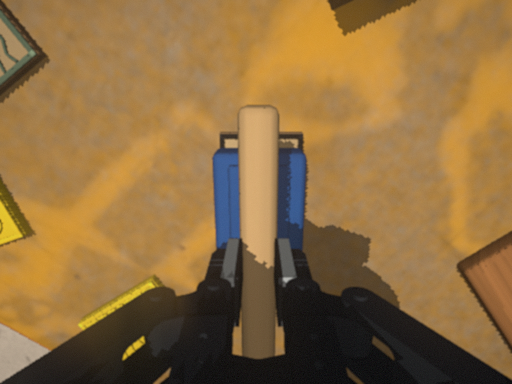

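Foot (columns 214-305) and the block's far edge (220-302) are aligned and centred. Lowering slowly.

Emit:
step_arm:
  moves:
    - [[0,0,0,0.004,-0.0004,0,0],[0,0,0,0.009,-0.0007,0,0],[0,0,0,0.014,-0.0007,0,0],[0,0,0,0.018,-0.0007,0,0],[0,0,0,0.022,-0.0007,0,0],[0,0,0,0.025,-0.0007,0,0],[0,0,0,0.027,-0.0007,0,0],[0,0,0,0.0275,-0.0007,0,0],[0,0,0,0.0275,-0.0007,0,0]]

```text
clock: 9.95
tcp_pos: [0.5153, 0.0949, 0.0929]
orientation: [0.626, 0.331, 0.624, -0.33]
wrist_force: [0.2, 0.3, -4.8]
finger_gap: 0.015
```

Emit:
step_arm:
  moves:
    - [[0,0,0,0.001,0,0,0],[0,0,0,0.002,0,0,0],[0,0,0,0.003,0,0,0],[0,0,0,0.004,0,0,0],[0,0,0,0.004,0,0,0]]

```text
clock: 10.45
tcp_pos: [0.5154, 0.0949, 0.089]
orientation: [0.626, 0.331, 0.624, -0.33]
wrist_force: [0.4, -0.5, -4.2]
finger_gap: 0.0151
```

Emit:
step_arm:
  moves:
    - [[0,0,0,0.0007,0,0,0],[0,0,0,0.0014,0,0,0],[0,0,0,0.002,0,0,0],[0,0,0,0.002,0,0,0]]

```text
clock: 10.85
tcp_pos: [0.5161, 0.0943, 0.0886]
orientation: [0.627, 0.331, 0.623, -0.33]
wrist_force: [-3.0, -3.6, 7.9]
finger_gap: 0.0148
```

Contact made: the force went from −4.8 to +7.9 N. I'll relax the preload, then open.

Emit:
step_arm:
  moves:
    - [[0,0,0,0.0004,0,0,0],[0,0,0,0.0004,0,0,0],[0,0,0,0.0004,0,0,0]]

```text
clock: 11.15
tcp_pos: [0.5163, 0.0942, 0.0886]
orientation: [0.627, 0.331, 0.623, -0.33]
wrist_force: [-1.6, -1.0, 4.5]
finger_gap: 0.0153
```

Emit:
step_arm:
  force: 20
  moves:
    - [[0,0,0,0,0,0,0.1],[0,0,0,0,0,0,0.2],[0,0,0,0,0,0,0.35],[0,0,0,0,0,0,0.5],[0,0,0,0,0,0,0.7],[0,0,0,0,0,0,0.7]]

```text
clock: 11.75
tcp_pos: [0.5164, 0.0943, 0.0886]
orientation: [0.627, 0.332, 0.623, -0.33]
wrist_force: [0.2, -0.2, -0.5]
finger_gap: 0.0599
```

```bash
python3 look.py w5; python3 - <<'E'
from h import *
print(env.get_state()["wrist_force"])
E
```

```text
[0.51643096 0.09429104 0.08860736] [ 2.83561980e-02  2.90390394e-01 -3.18455632e-01  9.55938838e-01
 -1.24534047e-03  2.57304618e+00] 11.75
[-0.93649027 -0.98278479 -0.05535486]
```

View pics/w5.png

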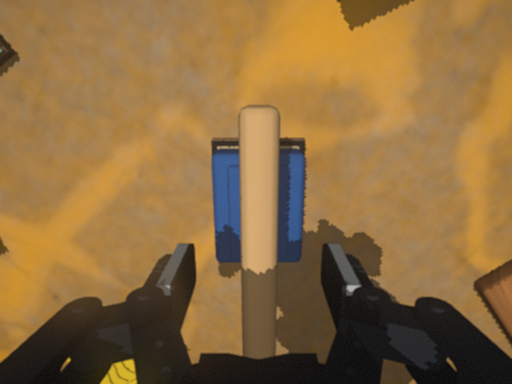

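Both fingers are clear of the bar and the weight is standing. Retreating straight up.

Emit:
step_arm:
  moves:
    - [[0,0,0,-0.005,0,0,0.7],[0,0,0,-0.015,0,0,0.7],[0,0,0,-0.03,0,0,0.7],[0,0,0,-0.05,0,0,0.7],[0,0,0,-0.075,0,0,0.7],[0,0,0,-0.1,0,0,0.7],[0,0,0,-0.125,0,0,0.7],[0,0,0,-0.145,-0.02,0,0.7],[0,0,0,-0.15,-0.05,0,0.7],[0,0,0,-0.15,-0.075,0,0.7],[0,0,0,-0.15,-0.08,0,0.7],[0,0,0,-0.15,-0.08,0,0.7]]

```text
clock: 13.0
tcp_pos: [0.4494, 0.0493, 0.2392]
orientation: [0.627, 0.332, 0.622, -0.33]
wrist_force: [0.0, 0.2, -0.2]
finger_gap: 0.0599
```

```bash
python3 look.py w6 weight dark_block; python3 - <<'E'
from h import *
z=np.load("w6.npz");W=cloud(z["d"],z["K"],z["T"]);b=z["im"].astype(int)
near=np.linalg.norm(W[:,:,:2]-[.5157,.0944],axis=2)<.09
m=near&(W[:,:,2]>.09)&(W[:,:,2]<.12);P=W[m];y=np.array([np.cos(.597),np.sin(.597)])
print("bar",m.sum(),np.median(P[:,2]),rect(P[:,:2]),"slope",np.polyfit(P[:,:2]@y,P[:,2],1)[0])
f=near&(b[:,:,2]-b[:,:,0]>40)&(W[:,:,2]>.03)&(W[:,:,2]<.06);Q=W[f];A=np.c_[Q[:,:2]-Q[:,:2].mean(0),np.ones(len(Q))]
print("foot",f.sum(),rect(Q[:,:2]),np.linalg.lstsq(A,Q[:,2],rcond=None)[0])
import glob
for g in sorted(glob.glob("m_w6_*")):
    k=np.load(g);print(g,rect(onplane(np.argwhere(k)[:,::-1].astype(float),z["K"],z["T"],.011)))
g=near&(W[:,:,2]>.006)&(W[:,:,2]<.02);print("block vis",rect(W[g][:,:2]))
E
```

```text
[0.4493642  0.04926809 0.23924545] [-6.83633226e-02  6.23299724e-02 -2.15051206e-01  1.28550857e+00
 -4.83142206e-04  2.47731581e+00] 13.0
weight 0 0.71 [256.5, 86.2]
weight 1 0.3 [284.0, 47.6]
dark_block 0 0.78 [35.0, 114.5]
dark_block 1 0.71 [162.3, 206.9]
dark_block 2 0.67 [240.5, 49.0]
bar 3566 0.10572258346408286 (array([0.5137, 0.093 ]), array([0.1384, 0.018 ]), 0.592) slope -0.0010270009593215021
foot 2134 (array([0.5163, 0.0943]), array([0.0775, 0.0602]), 0.597) [-0.03150845  0.02844485  0.03960028]
m_w6_dark_block_0.npy (array([0.3453, 0.2948]), array([0.0692, 0.0971]), -0.644)
m_w6_dark_block_1.npy (array([0.3304, 0.1147]), array([0.0694, 0.0943]), -0.415)
m_w6_dark_block_2.npy (array([0.5156, 0.0953]), array([0.0876, 0.0654]), 0.607)
m_w6_weight_0.npy (array([0.5139, 0.0933]), array([0.1823, 0.0659]), 0.596)
m_w6_weight_1.npy (array([0.5154, 0.0938]), array([0.0903, 0.0654]), 0.608)
block vis (array([0.5153, 0.0944]), array([0.088 , 0.0681]), 0.595)
```

View pics/w6.png

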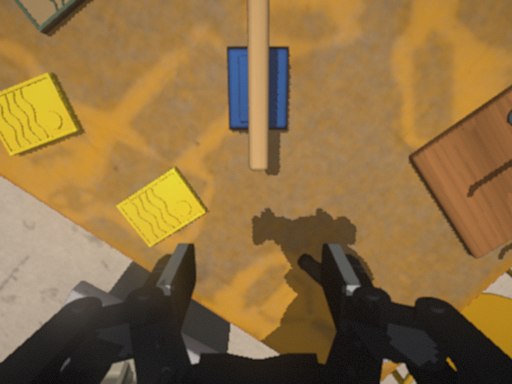

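```bash
python3 - <<'E'
from h import *
im,d=env.read_camera("top");cv2.imwrite("pics/top6.png",cv2.resize(im[90:310,100:430,::-1],(792,528)))
K,C=cal("top");T=np.linalg.inv(C)
for x in env.silhouettes("top","green_block"): print(x["confidence"],x["uv"],rect(onplane(np.argwhere(x["mask"])[:,::-1].astype(float),K,T,.011))[0])
print(env.hand_in())
E
```

```text
0.66 [177.1, 186.4] [0.4779 0.3312]
the job is handed in; nothing more can be done
None
```

View pics/top6.png

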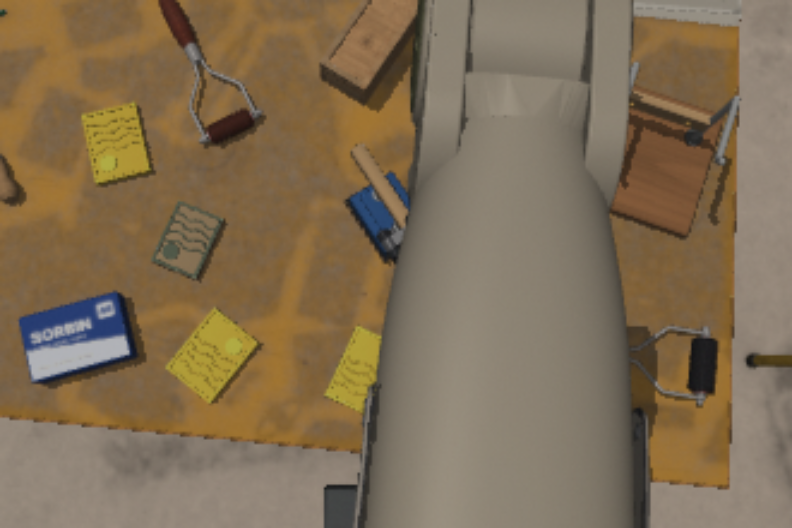

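I lifted the blue weight about 125 mm straight up off its rack and set it down slowly on the black-wave block. I then released it, drew the arm clear and handed the job in at about 13 s.

**Placement:** in the last wrist view, the foot centre was at (0.516, 0.094) and the block centre at (0.515, 0.094–0.095), about 1 mm apart. The two directions agreed to about 0.01 rad. The block lay within about 1 mm of where I had measured it before.

**Flatness:** the handle's top stood at 0.1057 m against 0.105 expected, and the bar was level to 0.001 rad along its length. One check disagreed: a plane fitted to the partly hidden foot top gave a slope of about 0.04 rad. The bar's sideways position over the foot implies under 0.01 rad, so I took the foot fit as contaminated by hidden edges and handed in.

**Other checks:**
- **Green-lined block:** it is at the same pixel position, (177, 186), as at the start.
- **Earlier block measurements:** the scene camera's first reading was about 4 mm off the wrist view and about 6 mm off the top view. I used the wrist view.
- **Contact:** the peak force when setting down was about 8 N.

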